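Sort the camera kit into its holders and cap the small lens

TASK

Sort the loose camera kit lying in front of the camera stand into its grey holders: the larger lens upright in the larger round dish, the smaller lens upright in the smaller round dish, the battery upright in the tall narrow dock, and the alignment block flat in the low rectangular tray. Once the smaller lens stands in its dish, lay the lens cap flat and centred on top of it. Set the lenses down gently, do not drop them, and let go of everything.

Things in the scene. Friction and masses are not known exactly. Their poses are not given: they have to be found in the camera images.
- large_lens: the larger lens barrel: dark ribbed cylinder standing upright, 65 mm across, 62 mm high, 0.16 kg; origin at the centre of its underside, z up its axis (a like pair at the far right end of the bench, beyond reach, is not part of the job)
- small_lens: the smaller lens barrel: dark ribbed cylinder standing upright, 55 mm across, 48 mm high, 0.16 kg; origin at the centre of its underside, z up its axis
- camera_battery: dark camera battery standing on end, 38 mm (its x) by 22 mm (its y) by 69 mm high, 0.1 kg; origin at the centre of its underside, z up; grip it across the 22 mm
- alignment_block: pale metal alignment block with two holes in its top, 31 mm (its x) by 50 mm (its y) by 30 mm high, 0.12 kg; origin at the centre of its underside; grip it across the 31 mm
- lens_cap: thin black round lens cap lying flat, 49 mm across, 12 mm thick (10 mm at the rim), 16 g; origin at the centre of its underside, z up
- large_dish: the larger round grey dish, fixed to the bench, open on top: 89 mm inside, 96 mm outside, floor 4 mm above its underside, rim 14 mm above it; origin at the centre of its underside. A thin camera cable climbs from the bench at x 0.55, y 0 to 0.13 m high at x 0.60, y -0.075: carry things over it (fingertips 0.23 m up) or nearer than x 0.5; a lamp hangs 0.57 m up from x 0.65 back
- small_dish: the smaller round grey dish, fixed to the bench, open on top: 71 mm inside, 78 mm outside, floor 4 mm above its underside, rim 14 mm above it; origin at the centre of its underside
- battery_dock: the tall narrow rectangular grey pocket with three brass contacts on its floor, fixed to the bench: inside 54 mm (its x) by 38 mm (its y), walls 4 mm, floor 4 mm and rim 30 mm above its underside; origin at the centre of its underside; the battery goes in with its 38 mm side along x
- block_tray: the low rectangular grey tray, fixed to the bench: inside 55 mm (its x) by 74 mm (its y), walls 4 mm, floor 3 mm and rim 12 mm above its underside; origin at the centre of its underside; the block goes in with its 50 mm side along y
Not all that is in view belongs to the job. Leave any green look-alike of the camera_battery alone.

How it is judged:
On the way, in this order (a step that is already met when the one before it is completed fails the run):
1. the smaller lens stands in the smaller dish, let go (horizontal distance between small_lens and small_dish below 0.011 m and z of small_lens in the frame of small_dish between 0.001 and 0.008 m and angle between small_lens's own z axis and vertical below 0.1 rad and contact force between the fingers and small_lens below 0.1 N), for 0.2 s.
2. the lens cap lies on the smaller lens (horizontal distance between small_lens and small_dish below 0.011 m and z of small_lens in the frame of small_dish between 0.001 and 0.008 m and angle between each of small_lens, lens_cap's own z axis and vertical below 0.1 rad and horizontal distance between lens_cap and small_lens below 0.012 m and z of lens_cap in the frame of small_lens between 0.044 and 0.053 m), for 0.2 s.
At the end, for the whole second after the job is handed in: Lenses upright (0.1 rad) in the dishes of their size (centres within 11 mm small, 15.5 mm large), battery upright (0.15 rad) in its dock (14 mm), block flat in its tray (20 mm), all on the holder floors; cap flat on the small lens, centred within 12 mm; all at rest (all of step 2 and horizontal distance between large_lens and large_dish below 0.0155 m and z of large_lens in the frame of large_dish between 0.001 and 0.008 m and angle between each of large_lens, alignment_block's own z axis and vertical below 0.1 rad and horizontal distance between camera_battery and battery_dock below 0.014 m and z of camera_battery in the frame of battery_dock between 0.001 and 0.008 m and angle between camera_battery's own z axis and vertical below 0.15 rad and horizontal distance between alignment_block and block_tray below 0.02 m and z of alignment_block in the frame of block_tray between 0 and 0.007 m and linear speed of each of large_lens, small_lens, camera_battery, alignment_block, lens_cap below 0.02 m/s and angular speed of each of large_lens, small_lens, camera_battery, alignment_block, lens_cap below 0.2 rad/s); the robot touches nothing.
It fails at once if a lens is dropped: out of the fingers it falls or flies at over 0.6 m/s (a fall of about 2 cm) ((contact force between the fingers and large_lens below 0.1 N and linear speed of large_lens above 0.6 m/s) or (contact force between the fingers and small_lens below 0.1 N and linear speed of small_lens above 0.6 m/s)).
It also fails if it takes over 128 s, if anything falls off the work surface, if the arm or the gripper's body presses on something with over 40 N, if the wrist force passes 120 N, or if a joint passes its speed limit or range.

ROBOT

A 7-joint arm with a two-finger parallel gripper is mounted at the origin on a cart in front of the work surface, level with it; the furniture and walls round the work are solid. World frame = base frame: x ahead of the robot, y to its left, z up, the work surface at z = 0. Lengths are in m, angles in rad, forces in N, time in s.
With the tool pointing down it reaches from about 0.4 to 0.85 m from the base axis. Payload 10.4 kg.
Tool frame: the origin (TCP) lies on the centre line of the jaws, within the pads' length; the fingertips stand 11 mm ahead of it and the grasp point (between the pads) lies 8 mm behind it (tip_reach is the distance from the TCP to the fingertips, in m); z points along the fingers, y is the line along which they close (so a half turn about z gives the same grasp; the last joint's range is limited). The gripper opens to 85 mm and grips with 20 to 120 N. Pads are 22 mm wide; open, the fingers measure 114 mm over their backs; the gripper's body (76 mm by 85 mm) begins 54 mm behind the grasp point. The pads swing forward as they close: fully open they stand 13 mm farther back than shut.
Start: joints at [-1.307, 0.332, -0.065, 1.46, 0.022, 1.35, -0.088], TCP at [0.177, 0.599, 0.242] pointing down, gripper open.
Joint ranges: [-2.6, 2.6], [-0.5, 2.12], [-1.47, 1.34], [0.16, 2.42], [-1.27, 4.41], [0.06, 2.06], [-2.6, 2.6]. Speed limits (rad/s): [2.22, 2.22, 2.79, 2.79, 3.14, 3.14, 3.14].

INTERFACE

Orientations are given as a unit quaternion [x, y, z, w].
In Python, from workcell import get_obs, camera, hand_in, tip_reach gives the robot as it stands. The module is installed in compiled form; this text tells all that it offers.
- The arm moves only by the tool move_arm, never from a script. Its argument "plan" is a list of rows, each an object with "delta_pos": the shift along the tool's x, y, z in normalised numbers (1 is 1 m), a list of three; "turn": the turn, a rotation vector about the tool's x, y, z in fractions of the full range, 1 being 4 rad, a list of three; "fingers": the closure, from 0 (fully open) to 1 (shut). A call has 1 to 12 rows; each row is the pose to reach, as a shift and turn from the pose commanded when the call began, along the tool's axes at that moment; what a row does not reach only later rows make up. A row lasts 1/8 s, in which the tool goes at most 62.5 mm and 10.7 degrees, less where a joint would pass 70% of its speed; a pose out of reach is approached as far as the arm can. Shift and turn numbers lie between -1 and 1, and a call with a number outside is refused. A call with a gripper value outside its range is refused whole. The fingers move at their own pace and stop on an object; "force" is the grip in N (left out, the last holds). Time passes only in rows, so rows that repeat a pose let the fingers close. It gives the time, the measured TCP pose, the force, the opening and the grip force at its end, in the units of the state.
- get_obs(): the state, without advancing time (a new reading comes with each control period).
- camera(name): name is "side" or "top"; returns a dict with "color" (420x560x3 uint8, red, green, blue), "range_z" (420x560 float32, m along the optical axis (not along the pixel's ray), 0 where there is no reading), "fx", "fy", "cx", "cy" (pixels), "R" (3x3) and "t" (3): a world point X has camera coordinates R X + t. Camera axes: x right, y down, z forward; pixel columns grow to the right and rows downward; lengths in m; the calibration is good to about 2 mm. A picture is of the moment at which its call begins.
- hand_in(): hands the job in; it is judged then, once.
The state is a dict: "clock": time; "joint_pos": joint angles; "joint_velocities": joint speeds; "tau": joint torques, N m; "position": TCP position; "ee_rot": TCP orientation; "ft_force": force on the tool from outside, world axes, zero at the start; "torque": the same for the moment, N m; "grip_width": opening from 0.0 (shut) to 1.0 (fully open); "grasp_force": force on a finger pad.
Only numpy, scipy, OpenCV 4.12 (cv2) and the standard library are available. Lean on these libraries where they do the work, as an engineer would, in place of code of your own. Each camera call takes 0.05 s, during which the arm holds its last target. There are 200 camera calls.

## Working session

There is one attempt and no reset: what is moved stays moved. The work goes in short steps, Python scripts to look and compute and a tool call to move; the robot and the scene stay as the last step left them, time stands still between calls to the robot, and variables do not carry over. Pictures are saved under pics/ and viewed, at most 14 in all, crops included, and the job is handed in when it is done.

Besides the shell and the picture viewer there is one more tool, called after "Call:" by a JSON object that holds its "name" and its "arguments", one argument or row to a line. move_arm: Moves the arm, as the interface text tells. Its arguments: {"type":"object","properties":{"plan":{"type":"array","items":{"type":"object","properties":{"delta_pos":{"type":"array","items":{"type":"number"}},"turn":{"type":"array","items":{"type":"number"}},"fingers":{"type":"number"}}}},"force":{"type":"number"}},"required":["plan"]}

```bash
mkdir -p pics; cat > h.py <<'E'
import numpy as np,cv2
from workcell import get_obs,camera,hand_in,tip_reach
def cloud(c):
    z=c["range_z"]; v,u=np.indices(z.shape)
    P=np.stack([(u-c["cx"])/c["fx"]*z,(v-c["cy"])/c["fy"]*z,z],-1)
    W=(P-c["t"])@c["R"]; W[z==0]=np.nan
    return W
def save(c,n): cv2.imwrite("pics/"+n+".png",c["color"][:,:,::-1])
def load(n): return dict(np.load(n+".npz"))
E
python3 - <<'E'
from h import *
print(get_obs(),tip_reach)
for n in("side","top"):
    c=camera(n); save(c,n); np.savez(n,**c); print(n,c["fx"],-c["R"].T@c["t"],c["R"].round(2).tolist())
E
```

```text
{'clock': 0.0, 'joint_pos': array([-1.30663697,  0.33287713, -0.06469136,  1.46092298,  0.02159363,
        1.34990649, -0.08852075]), 'joint_velocities': array([ 5.59796217e-05, -2.45290313e-04, -2.16075636e-04,  2.53318679e-04,
       -1.29537574e-03,  4.24562406e-04,  3.92346569e-04]), 'tau': array([ 5.25398646e-04, -6.25459242e+01,  4.91412403e-02, -3.91601551e+01,
        1.62281713e-02,  1.02471421e-02, -2.06924184e-06]), 'position': array([0.17668534, 0.59913628, 0.24152137]), 'ee_rot': array([ 1.42893693e-01,  9.89737788e-01, -7.05876121e-04, -7.05412794e-05]), 'ft_force': array([-0.33410506, -0.96448928, -0.30726698]), 'torque': array([-0.00887464, -0.00248769, -0.02232238]), 'grasp_force': 0.0, 'grip_width': 0.9978448138449565} 0.011
side 497.5911717244868 [-0.02602913 -0.84747626  0.75450344] [[0.87, -0.49, 0.0], [-0.29, -0.52, -0.81], [0.4, 0.7, -0.59]]
top 539.6959877366431 [ 0.18436977 -0.00967104  1.75314293] [[0.0, -1.0, 0.02], [-0.99, -0.01, -0.16], [0.16, -0.02, -0.99]]
```

View pics/side.png

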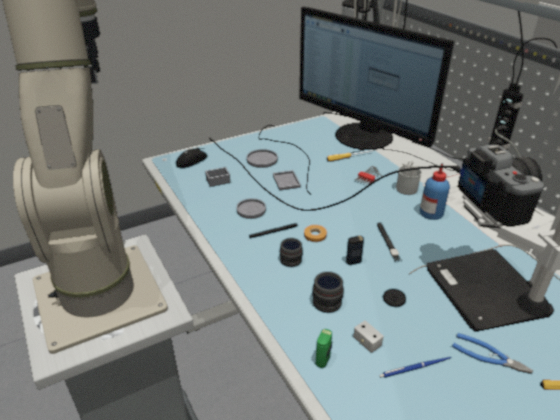

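View pics/top.png

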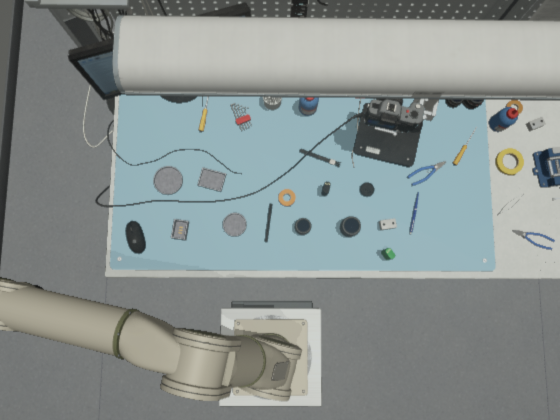

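The side and top views show the kit. In the top view: small lens (303,227), large lens (351,226), battery (326,188), block (388,225), cap (367,189), green decoy (389,254). Holders: large dish (168,180), small dish (235,224), dock (181,230), tray (212,180).

```bash
cat >> h.py <<'E'
def ray(c,uv,z):
    d=np.array([(uv[0]-c["cx"])/c["fx"],(uv[1]-c["cy"])/c["fy"],1])@c["R"]; o=-c["R"].T@c["t"]
    return o+d*(z-o[2])/d[2]
def proj(c,X):
    p=c["R"]@X+c["t"]; return c["fx"]*p[0]/p[2]+c["cx"],c["fy"]*p[1]/p[2]+c["cy"]
def notblue(c):
    lab=cv2.cvtColor(c["color"],cv2.COLOR_RGB2LAB).astype(int)
    ref=np.median(lab[150:270,120:480].reshape(-1,3),0) 
    return (np.abs(lab-ref).max(-1)>18)
E
python3 - <<'E'
from h import *
c=load("top"); s=load("side"); W=cloud(c); S=cloud(s)
px=dict(small_lens=(303,227,.048,15),large_lens=(351,226,.062,17),battery=(326,188,.069,14),block=(388,225,.03,15),cap=(367,189,.012,13),large_dish=(168,180,.014,20),small_dish=(235,224,.014,17),dock=(181,230,.03,14),tray=(212,180,.012,18))
m=notblue(c).astype(np.uint8)
for n,(u,v,h,r) in px.items():
    k=np.zeros_like(m); k[v-r:v+r+1,u-r:u+r+1]=m[v-r:v+r+1,u-r:u+r+1]
    cs=max(cv2.findContours(k,0,1)[0],key=cv2.contourArea)
    (a,b),wh,an=cv2.minAreaRect(cs)
    mm=cv2.moments(cs); X=ray(c,(a,b),h)
    # depth: top points of both clouds near X
    out=[]
    for Q in(W,S):
        q=Q.reshape(-1,3); q=q[(np.hypot(*(q[:,:2]-X[:2]).T)<.065)]
        t=q[(q[:,2]>h-.006)&(q[:,2]<h+.008)]
        f=q[q[:,2]>.006]
        if len(t)<3: out.append(len(t)); continue
        R=cv2.minAreaRect((t[:,:2]*1000).astype(np.float32))
        out.append((len(t),np.round(R[0],1),np.round(R[1],1),round(R[2]),round(np.percentile(f[:,2],98),3)))
    print(n,(round(a),round(b)),np.round(wh),round(an),X[:2].round(3),*out,sep=" | ")
big=cv2.resize(c["color"][150:275,100:420],None,fx=2.5,fy=2.5,interpolation=cv2.INTER_CUBIC)
cv2.imwrite("pics/big.png",big[:,:,::-1])
E
```

```text
small_lens | (302, 226) | [19. 18.] | 0 | [ 0.406 -0.097] | (166, array([ 407.5, -100.4]), array([48.2, 49.3]), 90, np.float64(0.054)) | (256, array([ 411.4, -103.6]), array([53.4, 47.2]), 59, np.float64(0.049))
large_lens | (348, 226) | [21. 25.] | 90 | [ 0.403 -0.242] | (205, array([ 407.5, -252.4]), array([57.8, 57.7]), 47, np.float64(0.068)) | (372, array([ 410.2, -255.1]), array([60.9, 58.7]), 41, np.float64(0.063))
battery | (324, 188) | [15. 13.] | 90 | [ 0.524 -0.166] | (61, array([ 528.5, -175. ]), array([20.3, 38.2]), 79, np.float64(0.075)) | (114, array([ 533. , -178.2]), array([23.3, 35.9]), 86, np.float64(0.069))
block | (380, 227) | [12.  8.] | 52 | [ 0.407 -0.352] | (128, array([ 417.4, -378. ]), array([29.6, 50.8]), 8, np.float64(0.04)) | (378, array([ 417. , -346.4]), array([ 33., 117.]), 6, np.float64(0.032))
cap | (366, 190) | [15. 15.] | 90 | [ 0.533 -0.314] | (258, array([ 534.1, -315.7]), array([125.7, 118.5]), 35, np.float64(0.018)) | (310, array([ 537.7, -315.5]), array([49.3, 46.8]), 20, np.float64(0.012))
large_dish | (168, 180) | [28. 29.] | 90 | [0.56  0.341] | (258, array([562.1, 344.6]), array([103.6, 116.2]), 28, np.float64(0.021)) | (142, array([566.1, 339.9]), array([102.7,  96.3]), 33, np.float64(0.017))
small_dish | (234, 224) | [24. 24.] | 90 | [0.415 0.12 ] | (190, array([419. , 127.2]), array([109. , 115.1]), 32, np.float64(0.021)) | (159, array([419.2, 118.4]), array([78.2, 77.2]), 23, np.float64(0.016))
dock | (180, 229) | [17. 21.] | 9 | [0.395 0.293] | (88, array([395.8, 294.7]), array([47.8, 62.6]), 81, np.float64(0.037)) | (123, array([400.6, 294.3]), array([54.3, 62.5]), 82, np.float64(0.032))
tray | (211, 179) | [26. 20.] | 16 | [0.563 0.198] | (277, array([561.5, 199.1]), array([122.1, 116.7]), 69, np.float64(0.031)) | (166, array([578.7, 194.4]), array([92.4, 84.6]), 75, np.float64(0.022))
```

View pics/big.png

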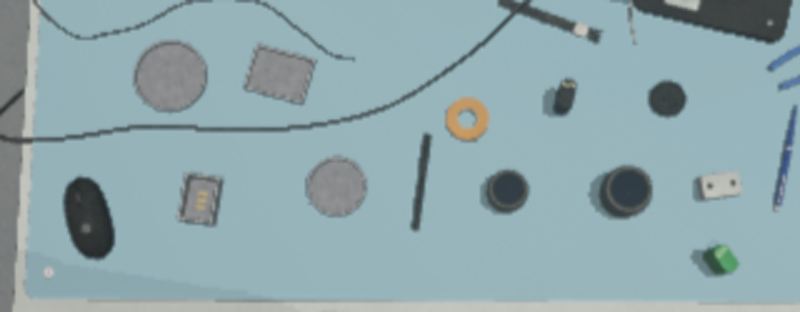

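```bash
python3 - <<'E'
from h import *
c=load("top"); s=load("side")
hs=dict(small_lens=(.41,-.102,.048,.034),large_lens=(.409,-.253,.062,.04),battery=(.53,-.177,.069,.028),block=(.417,-.378,.03,.036),cap=(.537,-.315,.012,.031),large_dish=(.565,.342,.014,.056),small_dish=(.419,.12,.014,.046),dock=(.398,.294,.03,.042),tray=(.567,.198,.012,.056))
for nm,C in(("top",c),("side",s)):
    W=cloud(C); b=W[(np.abs(W[...,0]-.47)<.05)&(np.abs(W[...,1]+.03)<.05)]; zb=np.nanmedian(b[:,2])
    lab=cv2.cvtColor(C["color"],cv2.COLOR_RGB2LAB).astype(int)
    ref=np.median(lab[(np.abs(W[...,0]-.47)<.08)&(np.abs(W[...,1]+.03)<.1)],0)
    col=(np.abs(lab-ref)[...,1:].max(-1)>7)
    print(nm,zb.round(4))
    o=-C["R"].T@C["t"]
    for n,(x,y,h,r) in hs.items():
        near=(np.hypot(W[...,0]-x,W[...,1]-y)<r)
        m=near&(np.abs(W[...,2]-zb-h)<.007)
        if n[-3:]=="ish" or n in("tray","cap"): m=near&col&(W[...,2]-zb>-.004)
        if n=="cap" : m=near&(W[...,2]-zb>.005)
        m=cv2.morphologyEx(m.astype(np.uint8),cv2.MORPH_CLOSE,np.ones((3,3)))
        k=cv2.findContours(m,0,1)[0]
        k=max(k,key=cv2.contourArea)[:,0]
        p=np.array([ray(C,q,h)[:2] for q in k]).astype(np.float32)*1000
        cc,w,a=cv2.minAreaRect(p); e=cv2.fitEllipse(p)
        print(n,len(k),np.round(cc,1),np.round(w),round(a,1),"circ",np.round(e[0],1),np.round(e[1]))
E
```

```text
top 0.0025
small_lens 45 [ 407.5 -100.3] [48. 48.] 0.4 circ [ 407.6 -100.8] [48. 48.]
large_lens 52 [ 407.5 -252.4] [58. 57.] 44.6 circ [ 407.2 -253.1] [56. 58.]
battery 27 [ 528.1 -175.1] [21. 37.] 78.4 circ [ 528.9 -175.3] [20. 38.]
block 45 [ 417.5 -377.5] [30. 50.] 8.0 circ [ 417.1 -377.3] [32. 59.]
cap 42 [ 535.3 -314.5] [48. 47.] 35.7 circ [ 535.4 -314.4] [45. 46.]
large_dish 73 [559.7 341. ] [81. 82.] 0.5 circ [559.6 340. ] [80. 82.]
small_dish 59 [414.7 119.5] [63. 64.] 45.9 circ [414.3 119.4] [62. 64.]
dock 62 [395.7 294.3] [48. 62.] 82.2 circ [396.2 294.7] [52. 71.]
tray 65 [563.6 197. ] [69. 51.] 76.0 circ [563.1 198.6] [53. 78.]
side -0.0009
small_lens 56 [ 409.2 -107.7] [60. 47.] 61.0 circ [ 409.2 -106.8] [48. 57.]
large_lens 77 [ 407.3 -258.2] [67. 58.] 55.3 circ [ 408.1 -258. ] [59. 65.]
battery 40 [ 530.4 -180.6] [29. 38.] 68.8 circ [ 530.8 -181.1] [27. 40.]
block 66 [ 418.5 -381.4] [35. 54.] 6.9 circ [ 418.7 -381.9] [37. 63.]
cap 65 [ 533.7 -318.8] [53. 48.] 11.6 circ [ 533.9 -318.4] [49. 50.]
large_dish 67 [557.6 328.5] [85. 83.] 52.1 circ [557.5 328.6] [80. 85.]
small_dish 67 [412.4 106.9] [71. 67.] 60.9 circ [412.5 108.9] [67. 70.]
dock 58 [397.9 287.3] [60. 65.] 84.2 circ [398.1 287.7] [60. 74.]
tray 61 [561.8 187.5] [79. 57.] 76.3 circ [561.6 188.4] [60. 83.]
```

The rows are not in the units I measure in: turns go in shares of 4 rad. I convert before sending: -0.287 rad / 4 = -0.0718.

Call:
{"name": "move_arm", "arguments": {
  "plan": [
    {"delta_pos": [-0.05,-0.028,0],"turn": [0,0,-0.0375]},
    {"delta_pos": [-0.1,-0.056,0],"turn": [0,0,-0.0718]},
    {"delta_pos": [-0.15,-0.084,0],"turn": [0,0,-0.0718]},
    {"delta_pos": [-0.2,-0.112,0],"turn": [0,0,-0.0718]},
    {"delta_pos": [-0.25,-0.14,0],"turn": [0,0,-0.0718]},
    {"delta_pos": [-0.303,-0.17,0],"turn": [0,0,-0.0718]},
    {"delta_pos": [-0.421,-0.606,0.06],"turn": [0,0,-0.0718]},
    {"delta_pos": [-0.421,-0.606,0.06],"turn": [0,0,-0.0718]},
    {"delta_pos": [-0.421,-0.606,0.06],"turn": [0,0,-0.0718]},
    {"delta_pos": [-0.421,-0.606,0.06],"turn": [0,0,-0.0718]},
    {"delta_pos": [-0.421,-0.606,0.06],"turn": [0,0,-0.0718]},
    {"delta_pos": [-0.421,-0.606,0.06],"turn": [0,0,-0.0718]}
  ]
}}

```text
validation failed for argument at $.pl...
```

Call:
{"name": "move_arm", "arguments": {
  "plan": [
    {"delta_pos": [0,0,0]},
    {"delta_pos": [0,0,0]}
  ]
}}

```text
validation failed for argument at $.pl...
```

To row units: -0.287 rad / 4 = -0.0718.

Call:
{"name": "move_arm", "arguments": {
  "plan": [
    {"delta_pos": [-0.1,-0.056,0],"turn": [0,0,-0.0718],"fingers": 0},
    {"delta_pos": [-0.15,-0.084,0],"turn": [0,0,-0.0718],"fingers": 0},
    {"delta_pos": [-0.2,-0.112,0],"turn": [0,0,-0.0718],"fingers": 0},
    {"delta_pos": [-0.25,-0.14,0],"turn": [0,0,-0.0718],"fingers": 0},
    {"delta_pos": [-0.303,-0.17,0],"turn": [0,0,-0.0718],"fingers": 0},
    {"delta_pos": [-0.303,-0.17,0],"turn": [0,0,-0.0718],"fingers": 0},
    {"delta_pos": [-0.421,-0.606,0.06],"turn": [0,0,-0.0718],"fingers": 0},
    {"delta_pos": [-0.421,-0.606,0.06],"turn": [0,0,-0.0718],"fingers": 0},
    {"delta_pos": [-0.421,-0.606,0.06],"turn": [0,0,-0.0718],"fingers": 0},
    {"delta_pos": [-0.421,-0.606,0.06],"turn": [0,0,-0.0718],"fingers": 0},
    {"delta_pos": [-0.421,-0.606,0.06],"turn": [0,0,-0.0718],"fingers": 0},
    {"delta_pos": [-0.421,-0.606,0.06],"turn": [0,0,-0.0718],"fingers": 0}
  ]
}}

```text
clock: 1.6
position: [0.4104, -0.0228, 0.1926]
ee_rot: [-0.0, 1.0, 0.0, 0.0]
ft_force: [-0.1, 0.2, 1.5]
grip_width: 1.001
grasp_force: 0.0
```

Call:
{"name": "move_arm", "arguments": {
  "plan": [
    {"delta_pos": [0,-0.06,0],"turn": [0,0,0],"fingers": 0},
    {"delta_pos": [0,-0.06,0],"turn": [0,0,0],"fingers": 0},
    {"delta_pos": [0,-0.06,0],"turn": [0,0,0],"fingers": 0}
  ]
}}

```text
clock: 1.98
position: [0.4109, -0.0805, 0.1928]
ee_rot: [-0.0, 1.0, 0.0, -0.0]
ft_force: [-0.0, 0.7, -0.3]
grip_width: 0.999
grasp_force: 0.0
```

Call:
{"name": "move_arm", "arguments": {
  "plan": [
    {"delta_pos": [0.001,-0.0215,0.03],"turn": [0,0,0],"fingers": 0},
    {"delta_pos": [0.001,-0.0215,0.08],"turn": [0,0,0],"fingers": 0},
    {"delta_pos": [0.001,-0.0215,0.12],"turn": [0,0,0],"fingers": 0},
    {"delta_pos": [0.001,-0.0215,0.145],"turn": [0,0,0],"fingers": 0},
    {"delta_pos": [0.001,-0.0215,0.161],"turn": [0,0,0],"fingers": 0},
    {"delta_pos": [0.001,-0.0215,0.161],"turn": [0,0,0],"fingers": 0},
    {"delta_pos": [0.001,-0.0215,0.161],"turn": [0,0,0],"fingers": 0.6},
    {"delta_pos": [0.001,-0.0215,0.161],"turn": [0,0,0],"fingers": 0.6},
    {"delta_pos": [0.001,-0.0215,0.161],"turn": [0,0,0],"fingers": 0.6},
    {"delta_pos": [0.001,-0.0215,0.161],"turn": [0,0,0],"fingers": 0.6},
    {"delta_pos": [0.001,-0.0215,0.161],"turn": [0,0,0],"fingers": 0.6},
    {"delta_pos": [0.001,-0.0215,0.161],"turn": [0,0,0],"fingers": 0.6}
  ],
  "force": 40
}}

```text
clock: 3.48
position: [0.4106, -0.1021, 0.033]
ee_rot: [-0.0, 1.0, 0.0, 0.001]
ft_force: [-4.1, 1.8, 10.3]
grip_width: 0.584
grasp_force: 40.0
```

Call:
{"name": "move_arm", "arguments": {
  "plan": [
    {"delta_pos": [0,0,-0.03],"turn": [0,0,0],"fingers": 0.6},
    {"delta_pos": [0,0,-0.07],"turn": [0,0,0],"fingers": 0.6},
    {"delta_pos": [-0.003,0.04,-0.08],"turn": [0,0,0],"fingers": 0.6},
    {"delta_pos": [-0.007,0.08,-0.08],"turn": [0,0,0],"fingers": 0.6},
    {"delta_pos": [-0.007,0.12,-0.08],"turn": [0,0,0],"fingers": 0.6},
    {"delta_pos": [-0.007,0.16,-0.08],"turn": [0,0,0],"fingers": 0.6},
    {"delta_pos": [-0.007,0.2,-0.08],"turn": [0,0,0],"fingers": 0.6},
    {"delta_pos": [-0.0075,0.2215,-0.08],"turn": [0,0,0],"fingers": 0.6},
    {"delta_pos": [-0.0075,0.2215,-0.05],"turn": [0,0,0],"fingers": 0.6},
    {"delta_pos": [-0.0075,0.2215,-0.04],"turn": [0,0,0],"fingers": 0.6},
    {"delta_pos": [-0.0075,0.2215,-0.04],"turn": [0,0,0],"fingers": 0.6}
  ]
}}

```text
clock: 4.85
position: [0.4171, 0.1186, 0.0718]
ee_rot: [0.0, 1.0, -0.0, -0.0]
ft_force: [-0.7, 0.3, -0.4]
grip_width: 0.581
grasp_force: 43.0
```

```bash
python3 - <<'E'
from h import *
o=get_obs();print(o["position"],o["grip_width"],o["grasp_force"],o["ft_force"])
c=camera("side"); cv2.imwrite("pics/s1.png",cv2.resize(c["color"][120:320,150:400],None,fx=3,fy=3,interpolation=2)[:,:,::-1])
E
```

```text
[0.41712664 0.11864587 0.07184682] 0.58138611988529 43.043168192671146 [-0.6686143   0.31452798 -0.44422884]
```

View pics/s1.png

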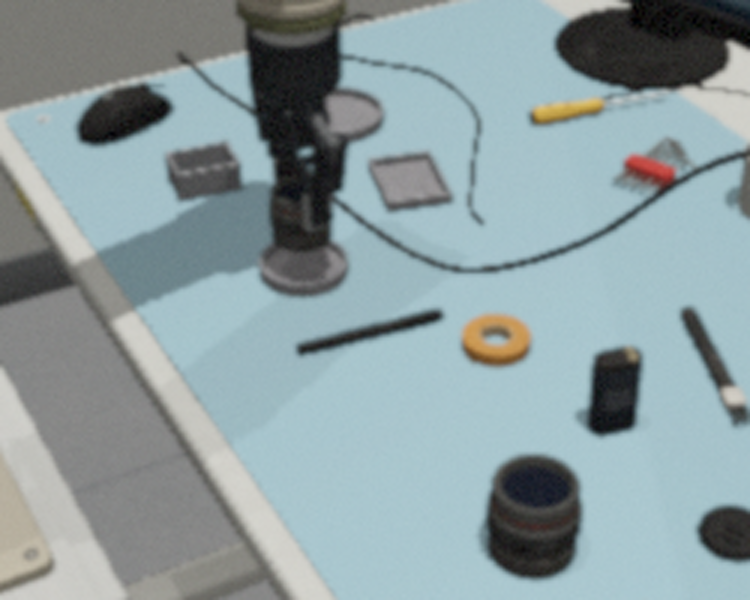

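The lens is held upright over the small dish (crop dish centre about (303,268), lens above it). I'm lowering it.

Call:
{"name": "move_arm", "arguments": {
  "plan": [
    {"delta_pos": [0,0,0.015],"turn": [0,0,0],"fingers": 0.6},
    {"delta_pos": [0,0,0.025],"turn": [0,0,0],"fingers": 0.6},
    {"delta_pos": [0,0,0.031],"turn": [0,0,0],"fingers": 0.6},
    {"delta_pos": [0,0,0.034],"turn": [0,0,0],"fingers": 0.6},
    {"delta_pos": [0,0,0.034],"turn": [0,0,0],"fingers": 0.6},
    {"delta_pos": [0,0,0.034],"turn": [0,0,0],"fingers": 0.6}
  ]
}}

```text
clock: 5.65
position: [0.4176, 0.1192, 0.0382]
ee_rot: [-0.0, 1.0, 0.0, 0.0]
ft_force: [0.6, 0.1, -1.7]
grip_width: 0.582
grasp_force: 43.1
```

Continue down about 1 mm, then release, rise and head for the cap.

Call:
{"name": "move_arm", "arguments": {
  "plan": [
    {"delta_pos": [0,0,0.001],"turn": [0,0,0],"fingers": 0.6},
    {"delta_pos": [0,0,0.001],"turn": [0,0,0],"fingers": 0.45},
    {"delta_pos": [0,0,0.001],"turn": [0,0,0],"fingers": 0.35},
    {"delta_pos": [0,0,0.001],"turn": [0,0,0],"fingers": 0},
    {"delta_pos": [0,0,0.001],"turn": [0,0,0],"fingers": 0},
    {"delta_pos": [0,0,0.001],"turn": [0,0,0],"fingers": 0},
    {"delta_pos": [0,0,-0.03],"turn": [0,0,0],"fingers": 0},
    {"delta_pos": [0,0,-0.08],"turn": [0,0,0],"fingers": 0},
    {"delta_pos": [0,0,-0.11],"turn": [0,0,0],"fingers": 0}
  ]
}}

```text
clock: 6.78
position: [0.418, 0.1192, 0.1501]
ee_rot: [-0.0, 1.0, 0.001, 0.001]
ft_force: [-0.4, -0.2, -0.9]
grip_width: 0.999
grasp_force: 0.0
```

Call:
{"name": "move_arm", "arguments": {
  "plan": [
    {"delta_pos": [-0.02,-0.06,0],"turn": [0,0,0],"fingers": 0},
    {"delta_pos": [-0.03,-0.12,0],"turn": [0,0,0],"fingers": 0},
    {"delta_pos": [-0.03,-0.18,0],"turn": [0,0,0],"fingers": 0},
    {"delta_pos": [-0.04,-0.24,0],"turn": [0,0,0],"fingers": 0},
    {"delta_pos": [-0.06,-0.3,0],"turn": [0,0,0],"fingers": 0.2},
    {"delta_pos": [-0.09,-0.35,0],"turn": [0,0,0],"fingers": 0.25},
    {"delta_pos": [-0.11,-0.4,0],"turn": [0,0,0],"fingers": 0.25},
    {"delta_pos": [-0.118,-0.435,0],"turn": [0,0,0],"fingers": 0.25},
    {"delta_pos": [-0.118,-0.435,0],"turn": [0,0,0],"fingers": 0.25},
    {"delta_pos": [-0.118,-0.435,0],"turn": [0,0,0],"fingers": 0.25}
  ]
}}

```text
clock: 8.02
position: [0.5355, -0.3152, 0.1475]
ee_rot: [-0.0, 1.0, 0.0, -0.0]
ft_force: [0.2, -0.5, -0.2]
grip_width: 0.746
grasp_force: 0.0
```

```bash
python3 - <<'E'
from h import *
o=get_obs();print(o["position"],o["grip_width"])
for nm,d in(("side",None),("top",None)):
    C=camera(nm); W=cloud(C)
    for n,x,y,h,r in(("small_lens",.418,.119,.052,.045),("cap",.536,-.315,.012,.035)):
        t=W[(np.hypot(W[...,0]-x,W[...,1]-y)<r)&(W[...,2]>h-.006)&(W[...,2]<h+.01)]
        if len(t)>4:
            a=cv2.minAreaRect((t[:,:2]*1000).astype(np.float32)); print(nm,n,len(t),a,np.percentile(t[:,2],90))
    np.savez(nm+"2",**C)
    if nm=="side": save(C,"s2")
E
```

```text
[ 0.5354649  -0.31519679  0.14753834] 0.7463495587199864
side small_lens 188 ((418.9945373535156, 116.85710906982422), (51.48497009277344, 48.03461456298828), 26.175302505493164) 0.05206950169680407
side cap 321 ((537.7532958984375, -316.3902587890625), (48.53443908691406, 46.78461456298828), 20.58965492248535) 0.010685269636281657
top small_lens 168 ((414.5201721191406, 118.61408233642578), (47.368892669677734, 49.2768440246582), 44.70901870727539) 0.05592373870656548
```

View pics/s2.png

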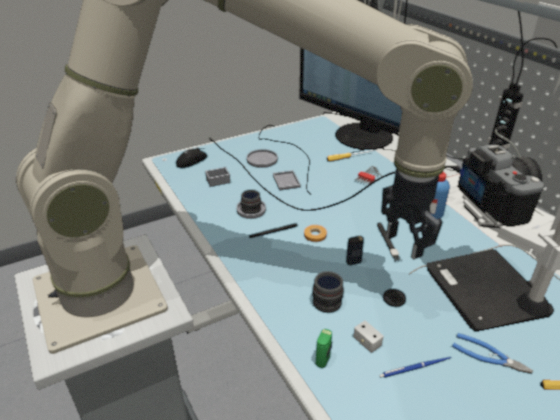

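The small lens stands in its dish (251,203) and the open gripper is above the cap (395,297). I'm descending to the cap.

Call:
{"name": "move_arm", "arguments": {
  "plan": [
    {"delta_pos": [-0.001,0,0.05],"turn": [0,0,0],"fingers": 0.25},
    {"delta_pos": [-0.001,0,0.09],"turn": [0,0,0],"fingers": 0.25},
    {"delta_pos": [-0.001,0,0.115],"turn": [0,0,0],"fingers": 0.25},
    {"delta_pos": [-0.001,0,0.125],"turn": [0,0,0],"fingers": 0.25},
    {"delta_pos": [-0.001,0,0.13],"turn": [0,0,0],"fingers": 0.25},
    {"delta_pos": [-0.001,0,0.132],"turn": [0,0,0],"fingers": 0.25},
    {"delta_pos": [-0.001,0,0.132],"turn": [0,0,0],"fingers": 0.25}
  ]
}}

```text
clock: 9.0
position: [0.537, -0.316, 0.0166]
ee_rot: [-0.0, 1.0, -0.0, 0.001]
ft_force: [0.1, 0.2, -0.1]
grip_width: 0.751
grasp_force: 0.0
```

Call:
{"name": "move_arm", "arguments": {
  "plan": [
    {"delta_pos": [0,0,0.002],"turn": [0,0,0],"fingers": 0.33},
    {"delta_pos": [0,0,0.002],"turn": [0,0,0],"fingers": 0.33}
  ]
}}

```text
clock: 9.25
position: [0.5366, -0.3158, 0.0139]
ee_rot: [-0.0, 1.0, 0.0, 0.0]
ft_force: [-0.6, 0.4, -0.6]
grip_width: 0.667
grasp_force: 0.0
```

Call:
{"name": "move_arm", "arguments": {
  "plan": [
    {"delta_pos": [0,0,0.001],"turn": [0,0,0],"fingers": 0.33},
    {"delta_pos": [0,0,0.003],"turn": [0,0,0],"fingers": 0.33},
    {"delta_pos": [0,0,0.003],"turn": [0,0,0],"fingers": 0.33}
  ]
}}

```text
clock: 9.62
position: [0.5364, -0.3158, 0.0107]
ee_rot: [-0.0, 1.0, 0.0, -0.0]
ft_force: [-0.7, 0.3, 0.5]
grip_width: 0.67
grasp_force: 0.0
```

Call:
{"name": "move_arm", "arguments": {
  "plan": [
    {"delta_pos": [0,0,0],"turn": [0,0,0],"fingers": 0.45},
    {"delta_pos": [0,0,0],"turn": [0,0,0],"fingers": 0.55},
    {"delta_pos": [0,0,0],"turn": [0,0,0],"fingers": 0.7},
    {"delta_pos": [0,0,0],"turn": [0,0,0],"fingers": 0.7},
    {"delta_pos": [0,0,0],"turn": [0,0,0],"fingers": 0.7}
  ],
  "force": 20
}}

```text
clock: 10.25
position: [0.5366, -0.3159, 0.0111]
ee_rot: [-0.0, 1.0, 0.0, 0.0]
ft_force: [-1.5, 1.5, 4.7]
grip_width: 0.54
grasp_force: 20.8
```

Call:
{"name": "move_arm", "arguments": {
  "plan": [
    {"delta_pos": [0,0,-0.04],"turn": [0,0,0],"fingers": 0.7},
    {"delta_pos": [0,0,-0.09],"turn": [0,0,0],"fingers": 0.7},
    {"delta_pos": [0.03,0.03,-0.14],"turn": [0,0,0],"fingers": 0.7},
    {"delta_pos": [0.07,0.07,-0.14],"turn": [0,0,0],"fingers": 0.7},
    {"delta_pos": [0.1,0.12,-0.14],"turn": [0,0,0],"fingers": 0.7},
    {"delta_pos": [0.1186,0.17,-0.14],"turn": [0,0,0],"fingers": 0.7},
    {"delta_pos": [0.1186,0.22,-0.14],"turn": [0,0,0],"fingers": 0.7},
    {"delta_pos": [0.1186,0.27,-0.14],"turn": [0,0,0],"fingers": 0.7},
    {"delta_pos": [0.1186,0.32,-0.14],"turn": [0,0,0],"fingers": 0.7},
    {"delta_pos": [0.1186,0.37,-0.14],"turn": [0,0,0],"fingers": 0.7},
    {"delta_pos": [0.1186,0.41,-0.14],"turn": [0,0,0],"fingers": 0.7},
    {"delta_pos": [0.1186,0.435,-0.14],"turn": [0,0,0],"fingers": 0.7}
  ]
}}

```text
clock: 11.75
position: [0.4176, 0.1211, 0.1508]
ee_rot: [-0.001, 1.0, 0.0, 0.0]
ft_force: [-0.5, 0.1, -0.5]
grip_width: 0.534
grasp_force: 20.8
```

Call:
{"name": "move_arm", "arguments": {
  "plan": [
    {"delta_pos": [0,0,0],"turn": [0,0,0],"fingers": 0.7},
    {"delta_pos": [0,0,0],"turn": [0,0,0],"fingers": 0.7}
  ]
}}

```text
clock: 12.0
position: [0.4179, 0.1183, 0.1508]
ee_rot: [0.0, 1.0, -0.0, -0.0]
ft_force: [-0.1, -0.2, -0.0]
grip_width: 0.537
grasp_force: 20.8
```

```bash
python3 - <<'E'
from h import *
c=camera("side"); cv2.imwrite("pics/s3.png",cv2.resize(c["color"][90:240,170:320],None,fx=4,fy=4,interpolation=2)[:,:,::-1])
E
```

```text
(no output)
```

View pics/s3.png

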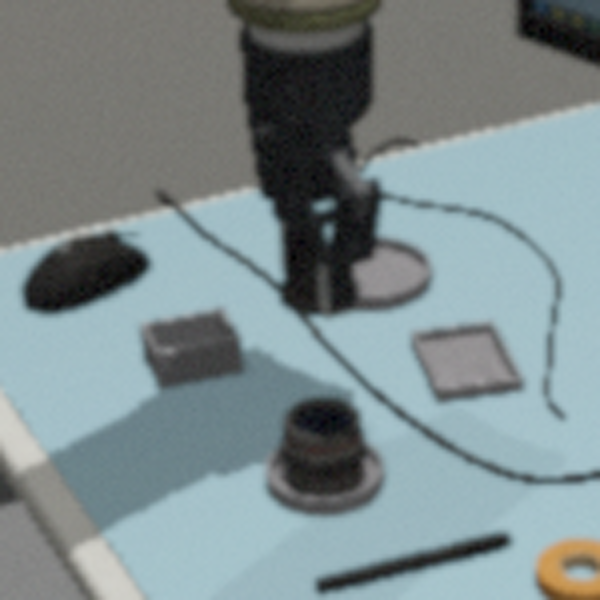

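The cap is held level at the fingertips (325,300), above the lens (325,420). I'm lowering it.

Call:
{"name": "move_arm", "arguments": {
  "plan": [
    {"delta_pos": [0,0,0.04],"turn": [0,0,0],"fingers": 0.7},
    {"delta_pos": [0,0,0.065],"turn": [0,0,0],"fingers": 0.7},
    {"delta_pos": [0,0,0.078],"turn": [0,0,0],"fingers": 0.7},
    {"delta_pos": [0,0,0.083],"turn": [0,0,0],"fingers": 0.7},
    {"delta_pos": [0,0,0.086],"turn": [0,0,0],"fingers": 0.7},
    {"delta_pos": [0,0,0.086],"turn": [0,0,0],"fingers": 0.7}
  ]
}}

```text
clock: 12.8
position: [0.4182, 0.1192, 0.0654]
ee_rot: [-0.0, 1.0, 0.0, 0.0]
ft_force: [-0.5, 0.8, -0.1]
grip_width: 0.537
grasp_force: 20.8
```

Call:
{"name": "move_arm", "arguments": {
  "plan": [
    {"delta_pos": [0,0,0.001],"turn": [0,0,0],"fingers": 0.7},
    {"delta_pos": [0,0,0.001],"turn": [0,0,0],"fingers": 0.7}
  ]
}}

```text
clock: 13.05
position: [0.418, 0.1192, 0.0641]
ee_rot: [-0.0, 1.0, 0.0, 0.0]
ft_force: [-0.9, -0.5, 0.2]
grip_width: 0.534
grasp_force: 20.8
```

Call:
{"name": "move_arm", "arguments": {
  "plan": [
    {"delta_pos": [0,0,0.001],"turn": [0,0,0],"fingers": 0.7},
    {"delta_pos": [0,0,0.001],"turn": [0,0,0],"fingers": 0.4},
    {"delta_pos": [0,0,0.001],"turn": [0,0,0],"fingers": 0.3},
    {"delta_pos": [0,0,0.001],"turn": [0,0,0],"fingers": 0.2},
    {"delta_pos": [0,0,0.001],"turn": [0,0,0],"fingers": 0.1},
    {"delta_pos": [0,0,-0.02],"turn": [0,0,0],"fingers": 0},
    {"delta_pos": [0,0,-0.06],"turn": [0,0,0],"fingers": 0},
    {"delta_pos": [0,0,-0.09],"turn": [0,0,0],"fingers": 0}
  ]
}}

```text
clock: 14.05
position: [0.418, 0.1191, 0.1554]
ee_rot: [-0.0, 1.0, 0.0, 0.0]
ft_force: [1.3, 0.5, 0.1]
grip_width: 1.0
grasp_force: 0.0
```

Call:
{"name": "move_arm", "arguments": {
  "plan": [
    {"delta_pos": [0,-0.06,0],"turn": [0,0,0],"fingers": 0},
    {"delta_pos": [0,-0.12,0],"turn": [0,0,0],"fingers": 0},
    {"delta_pos": [0,-0.18,0],"turn": [0,0,0],"fingers": 0},
    {"delta_pos": [0,-0.24,0],"turn": [0,0,0],"fingers": 0},
    {"delta_pos": [0.005,-0.3,0],"turn": [0,0,0],"fingers": 0},
    {"delta_pos": [0.008,-0.35,0],"turn": [0,0,0],"fingers": 0},
    {"delta_pos": [0.008,-0.373,0],"turn": [0,0,0],"fingers": 0},
    {"delta_pos": [0.008,-0.373,0],"turn": [0,0,0],"fingers": 0},
    {"delta_pos": [0.008,-0.373,0],"turn": [0,0,0],"fingers": 0}
  ]
}}

```text
clock: 15.18
position: [0.41, -0.253, 0.1537]
ee_rot: [-0.0, 1.0, 0.0, -0.0]
ft_force: [-0.4, -0.1, -0.5]
grip_width: 0.997
grasp_force: 0.0
```

```bash
python3 - <<'E'
from h import *
o=get_obs();print(o["position"],o["grip_width"])
for nm in("side","top"):
    C=camera(nm); W=cloud(C)
    for n,x,y,h,r in(("cap",.418,.119,.064,.04),):
        t=W[(np.hypot(W[...,0]-x,W[...,1]-y)<r)&(W[...,2]>h-.005)&(W[...,2]<h+.01)]
        if len(t)>4:
            a=cv2.minAreaRect((t[:,:2]*1000).astype(np.float32)); print(nm,n,len(t),a,np.percentile(t[:,2],[5,50,95]))
    if nm=="side":cv2.imwrite("pics/s4.png",cv2.resize(C["color"][130:330,190:390],None,fx=3,fy=3,interpolation=2)[:,:,::-1])
E
```

```text
[ 0.40998025 -0.25302928  0.15369761] 0.9966371949894952
side cap 145 ((419.2579650878906, 115.58528137207031), (47.90763854980469, 47.85353088378906), 49.90608596801758) [0.05937386 0.06090543 0.06323709]
top cap 130 ((415.59088134765625, 118.32913208007812), (44.69459915161133, 47.72355651855469), 0.36198893189430237) [0.05960243 0.06353917 0.06982375]
```

View pics/s4.png

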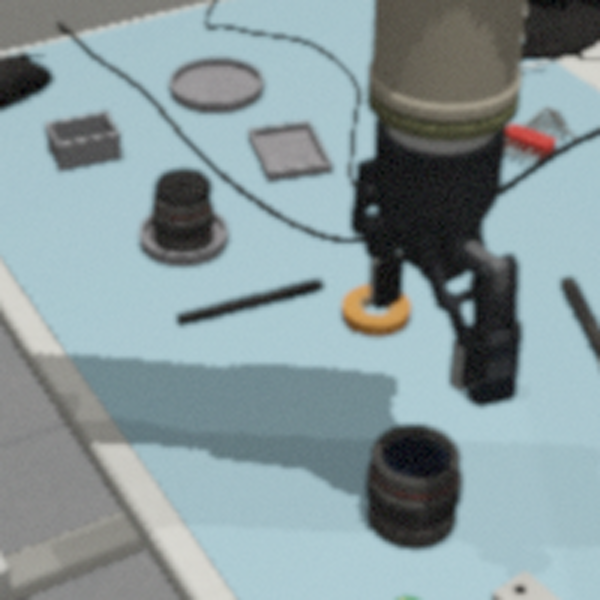

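The cap lies flat on the small lens (crop (182,185)). The gripper is now above the large lens (412,485).

Call:
{"name": "move_arm", "arguments": {
  "plan": [
    {"delta_pos": [0,-0.001,0.03],"turn": [0,0,0],"fingers": 0},
    {"delta_pos": [0,-0.001,0.07],"turn": [0,0,0],"fingers": 0},
    {"delta_pos": [0,-0.001,0.095],"turn": [0,0,0],"fingers": 0},
    {"delta_pos": [0,-0.001,0.112],"turn": [0,0,0],"fingers": 0},
    {"delta_pos": [0,-0.001,0.112],"turn": [0,0,0],"fingers": 0},
    {"delta_pos": [0,-0.001,0.112],"turn": [0,0,0],"fingers": 0.3},
    {"delta_pos": [0,-0.001,0.112],"turn": [0,0,0],"fingers": 0.5},
    {"delta_pos": [0,-0.001,0.112],"turn": [0,0,0],"fingers": 0.5},
    {"delta_pos": [0,-0.001,0.112],"turn": [0,0,0],"fingers": 0.5},
    {"delta_pos": [0,-0.001,0.112],"turn": [0,0,0],"fingers": 0.5}
  ],
  "force": 40
}}

```text
clock: 16.52
position: [0.4108, -0.255, 0.0433]
ee_rot: [-0.0, 1.0, 0.0, 0.001]
ft_force: [-3.2, 2.4, 12.3]
grip_width: 0.699
grasp_force: 41.1
```

Call:
{"name": "move_arm", "arguments": {
  "plan": [
    {"delta_pos": [0,0,-0.04],"turn": [0,0,0],"fingers": 0.5},
    {"delta_pos": [0,0,-0.1],"turn": [0,0,0],"fingers": 0.5},
    {"delta_pos": [0,0.04,-0.14],"turn": [0,0,0],"fingers": 0.5},
    {"delta_pos": [-0.01,0.1,-0.15],"turn": [0,0,0],"fingers": 0.5},
    {"delta_pos": [-0.01,0.16,-0.15],"turn": [0,0,0],"fingers": 0.5},
    {"delta_pos": [-0.01,0.22,-0.15],"turn": [0,0,0],"fingers": 0.5},
    {"delta_pos": [-0.01,0.28,-0.15],"turn": [0,0,0],"fingers": 0.5},
    {"delta_pos": [-0.01,0.34,-0.15],"turn": [0,0,0],"fingers": 0.5},
    {"delta_pos": [-0.01,0.4,-0.15],"turn": [0,0,0],"fingers": 0.5},
    {"delta_pos": [-0.03,0.45,-0.15],"turn": [0,0,0],"fingers": 0.5},
    {"delta_pos": [-0.05,0.5,-0.15],"turn": [0,0,0],"fingers": 0.5},
    {"delta_pos": [-0.08,0.55,-0.15],"turn": [0,0,0],"fingers": 0.5}
  ]
}}

```text
clock: 18.02
position: [0.4902, 0.297, 0.1928]
ee_rot: [-0.0, 1.0, 0.001, 0.0]
ft_force: [0.3, -1.0, -1.3]
grip_width: 0.697
grasp_force: 46.0
```

Call:
{"name": "move_arm", "arguments": {
  "plan": [
    {"delta_pos": [-0.04,0.02,0],"turn": [0,0,0],"fingers": 0.5},
    {"delta_pos": [-0.06,0.04,0],"turn": [0,0,0],"fingers": 0.5},
    {"delta_pos": [-0.06,0.04,0],"turn": [0,0,0],"fingers": 0.5}
  ]
}}

```text
clock: 18.4
position: [0.5504, 0.3363, 0.1918]
ee_rot: [-0.001, 1.0, -0.0, 0.0]
ft_force: [-0.5, -0.6, -2.0]
grip_width: 0.698
grasp_force: 45.9
```

Call:
{"name": "move_arm", "arguments": {
  "plan": [
    {"delta_pos": [-0.0135,0.005,0.03],"turn": [0,0,0],"fingers": 0.5},
    {"delta_pos": [-0.0135,0.005,0.07],"turn": [0,0,0],"fingers": 0.5},
    {"delta_pos": [-0.0135,0.005,0.1],"turn": [0,0,0],"fingers": 0.5},
    {"delta_pos": [-0.0135,0.005,0.12],"turn": [0,0,0],"fingers": 0.5},
    {"delta_pos": [-0.0135,0.005,0.134],"turn": [0,0,0],"fingers": 0.5},
    {"delta_pos": [-0.0135,0.005,0.14],"turn": [0,0,0],"fingers": 0.5},
    {"delta_pos": [-0.0135,0.005,0.142],"turn": [0,0,0],"fingers": 0.5},
    {"delta_pos": [-0.0135,0.005,0.142],"turn": [0,0,0],"fingers": 0.5}
  ]
}}

```text
clock: 19.4
position: [0.5636, 0.3403, 0.0506]
ee_rot: [-0.0, 1.0, 0.0, 0.0]
ft_force: [-0.2, -0.2, -1.8]
grip_width: 0.697
grasp_force: 45.9
```

Call:
{"name": "move_arm", "arguments": {
  "plan": [
    {"delta_pos": [0,0.001,0.0015],"turn": [0,0,0],"fingers": 0.5},
    {"delta_pos": [0,0.001,0.003],"turn": [0,0,0],"fingers": 0.5},
    {"delta_pos": [0,0.001,0.003],"turn": [0,0,0],"fingers": 0.5}
  ]
}}

```text
clock: 19.77
position: [0.5634, 0.3415, 0.0475]
ee_rot: [-0.0, 1.0, 0.0, 0.0]
ft_force: [-1.3, 0.0, 3.9]
grip_width: 0.697
grasp_force: 46.5
```

Call:
{"name": "move_arm", "arguments": {
  "plan": [
    {"delta_pos": [0,0,0],"turn": [0,0,0],"fingers": 0.25},
    {"delta_pos": [0,0,0],"turn": [0,0,0],"fingers": 0.1},
    {"delta_pos": [0,0,0],"turn": [0,0,0],"fingers": 0},
    {"delta_pos": [0,0,0],"turn": [0,0,0],"fingers": 0},
    {"delta_pos": [0,0,-0.03],"turn": [0,0,0],"fingers": 0},
    {"delta_pos": [0,0,-0.08],"turn": [0,0,0],"fingers": 0},
    {"delta_pos": [0.03,-0.03,-0.12],"turn": [0,0,0],"fingers": 0},
    {"delta_pos": [0.07,-0.07,-0.14],"turn": [0,0,0],"fingers": 0},
    {"delta_pos": [0.11,-0.11,-0.14],"turn": [0,0,0],"fingers": 0.2},
    {"delta_pos": [0.13,-0.16,-0.14],"turn": [0,0,0],"fingers": 0.3},
    {"delta_pos": [0.13,-0.22,-0.14],"turn": [0,0,0],"fingers": 0.3},
    {"delta_pos": [0.13,-0.28,-0.14],"turn": [0,0,0],"fingers": 0.3}
  ]
}}

```text
clock: 21.28
position: [0.433, 0.0595, 0.1872]
ee_rot: [-0.0, 1.0, 0.001, 0.0]
ft_force: [0.8, 0.1, -0.0]
grip_width: 0.7
grasp_force: 0.0
```

To row units: 0.15 rad / 4 = 0.0375.

Call:
{"name": "move_arm", "arguments": {
  "plan": [
    {"delta_pos": [0,-0.06,0],"turn": [0,0,0],"fingers": 0.3},
    {"delta_pos": [0,-0.12,0],"turn": [0,0,0],"fingers": 0.3},
    {"delta_pos": [-0.02,-0.17,0],"turn": [0,0,0.025],"fingers": 0.3},
    {"delta_pos": [-0.06,-0.21,0],"turn": [0,0,0.0375],"fingers": 0.3},
    {"delta_pos": [-0.09,-0.235,0],"turn": [0,0,0.0375],"fingers": 0.3},
    {"delta_pos": [-0.09,-0.235,0],"turn": [0,0,0.0375],"fingers": 0.3},
    {"delta_pos": [-0.09,-0.235,0],"turn": [0,0,0.0375],"fingers": 0.3}
  ]
}}

```text
clock: 22.15
position: [0.5229, -0.1738, 0.1867]
ee_rot: [0.075, 0.997, 0.0, -0.0]
ft_force: [-0.3, 0.3, 0.2]
grip_width: 0.698
grasp_force: 0.0
```

```bash
python3 - <<'E'
from h import *
o=get_obs();print(o["position"],o["ee_rot"].round(3),o["grip_width"])
for nm in("side","top"):
    C=camera(nm); W=cloud(C)
    for n,x,y,h,r in(("large",.564,.341,.066,.05),("bat",.53,-.177,.069,.03)):
        t=W[(np.hypot(W[...,0]-x,W[...,1]-y)<r)&(W[...,2]>h-.006)&(W[...,2]<h+.01)]
        if len(t)>4:
            a=cv2.minAreaRect((t[:,:2]*1000).astype(np.float32)); print(nm,n,len(t),a,np.percentile(t[:,2],[5,50,95]))
    if nm=="side":save(C,"s5")
E
```

```text
[ 0.52287573 -0.1737556   0.18666544] [ 0.075  0.997  0.    -0.   ] 0.6975298587170087
side large 137 ((563.4364624023438, 339.6022644042969), (63.08653259277344, 58.56217575073242), 89.4671401977539) [0.06022507 0.06367057 0.06695905]
side bat 114 ((533.2097778320312, -177.5360870361328), (22.67389678955078, 36.943336486816406), 76.63850402832031) [0.06364635 0.06761042 0.07035932]
top large 202 ((558.9215087890625, 342.52960205078125), (59.02183532714844, 58.493709564208984), 3.4852774143218994) [0.06027287 0.06427805 0.07091213]
```

View pics/s5.png

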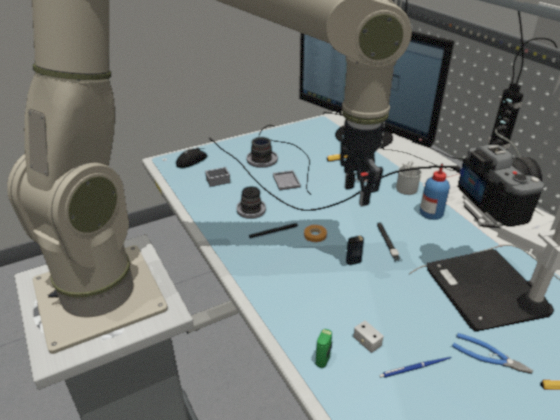

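The large lens stands in its dish (262,152), and the small lens with its cap is at (251,200). The gripper is above the battery (355,249).

To row units: 0.05 rad / 4 = 0.0125.

Call:
{"name": "move_arm", "arguments": {
  "plan": [
    {"delta_pos": [-0.008,-0.002,0.03],"turn": [0,0,0.0125],"fingers": 0.3},
    {"delta_pos": [-0.008,-0.002,0.07],"turn": [0,0,0.0125],"fingers": 0.3},
    {"delta_pos": [-0.008,-0.002,0.11],"turn": [0,0,0.0125],"fingers": 0.3},
    {"delta_pos": [-0.008,-0.002,0.13],"turn": [0,0,0.0125],"fingers": 0.3},
    {"delta_pos": [-0.008,-0.002,0.137],"turn": [0,0,0.0125],"fingers": 0.3},
    {"delta_pos": [-0.008,-0.002,0.137],"turn": [0,0,0.0125],"fingers": 0.5},
    {"delta_pos": [-0.008,-0.002,0.137],"turn": [0,0,0.0125],"fingers": 0.7},
    {"delta_pos": [-0.008,-0.002,0.137],"turn": [0,0,0.0125],"fingers": 0.9},
    {"delta_pos": [-0.008,-0.002,0.137],"turn": [0,0,0.0125],"fingers": 0.9},
    {"delta_pos": [-0.008,-0.002,0.137],"turn": [0,0,0.0125],"fingers": 0.9},
    {"delta_pos": [-0.008,-0.002,0.137],"turn": [0,0,0.0125],"fingers": 0.9}
  ],
  "force": 30
}}

```text
clock: 23.62
position: [0.5319, -0.1771, 0.0511]
ee_rot: [0.1, 0.995, 0.0, 0.001]
ft_force: [-1.1, 1.3, 7.0]
grip_width: 0.24
grasp_force: 32.7
```

To row units: -0.06 rad / 4 = -0.015.

Call:
{"name": "move_arm", "arguments": {
  "plan": [
    {"delta_pos": [0,0,-0.05],"turn": [0,0,0],"fingers": 0.9},
    {"delta_pos": [0,0,-0.1],"turn": [0,0,0],"fingers": 0.9},
    {"delta_pos": [0.03,0.01,-0.15],"turn": [0,0,0],"fingers": 0.9},
    {"delta_pos": [0.07,0.02,-0.15],"turn": [0,0,0],"fingers": 0.9},
    {"delta_pos": [0.108,0.029,-0.15],"turn": [0,0,0],"fingers": 0.9},
    {"delta_pos": [0.135,0.075,-0.15],"turn": [0,0,-0.015],"fingers": 0.9},
    {"delta_pos": [0.161,0.12,-0.15],"turn": [0,0,-0.015],"fingers": 0.9},
    {"delta_pos": [0.172,0.175,-0.15],"turn": [0,0,-0.015],"fingers": 0.9},
    {"delta_pos": [0.183,0.23,-0.15],"turn": [0,0,-0.015],"fingers": 0.9},
    {"delta_pos": [0.194,0.285,-0.15],"turn": [0,0,-0.015],"fingers": 0.9},
    {"delta_pos": [0.205,0.34,-0.15],"turn": [0,0,-0.015],"fingers": 0.9},
    {"delta_pos": [0.216,0.39,-0.15],"turn": [0,0,-0.015],"fingers": 0.9}
  ]
}}

```text
clock: 25.12
position: [0.3966, 0.2499, 0.2002]
ee_rot: [0.07, 0.998, 0.0, 0.0]
ft_force: [0.5, -0.1, -0.1]
grip_width: 0.242
grasp_force: 31.7
```

Call:
{"name": "move_arm", "arguments": {
  "plan": [
    {"delta_pos": [0.007,0.045,0],"turn": [0,0,0],"fingers": 0.9},
    {"delta_pos": [0.007,0.045,0.02],"turn": [0,0,0],"fingers": 0.9},
    {"delta_pos": [0.007,0.045,0.05],"turn": [0,0,0],"fingers": 0.9},
    {"delta_pos": [0.007,0.045,0.06],"turn": [0,0,0],"fingers": 0.9},
    {"delta_pos": [0.007,0.045,0.06],"turn": [0,0,0],"fingers": 0.9}
  ]
}}

```text
clock: 25.75
position: [0.396, 0.2933, 0.14]
ee_rot: [0.07, 0.998, -0.0, -0.0]
ft_force: [-0.2, 0.5, -0.3]
grip_width: 0.241
grasp_force: 31.8
```

```bash
python3 - <<'E'
from h import *
c=camera("side"); cv2.imwrite("pics/s6.png",cv2.resize(c["color"][90:240,150:300],None,fx=4,fy=4,interpolation=2)[:,:,::-1])
E
```

```text
(no output)
```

View pics/s6.png

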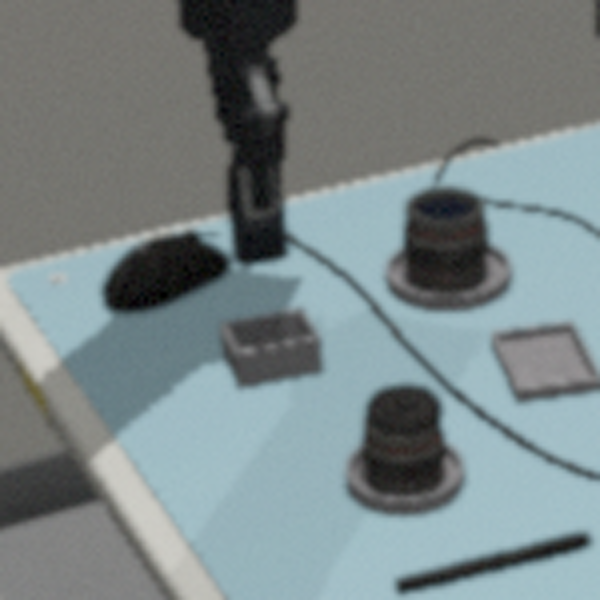

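The battery hangs upright at crop (260,225), and the dock is at (270,345). I'm checking the offset numerically.

```bash
python3 - <<'E'
from h import *
for nm in("side","top"):
    C=camera(nm); W=cloud(C)
    for lo,hi in((.085,.115),(.026,.036)):
        t=W[(np.hypot(W[...,0]-.397,W[...,1]-.294)<.05)&(W[...,2]>lo)&(W[...,2]<hi)]
        if len(t)>4: print(nm,lo,len(t),t.min(0).round(4),t.max(0).round(4),cv2.minAreaRect((t[:,:2]*1000).astype(np.float32)))
C=camera("side"); print(np.array(proj(C,np.array([.397,.2943,.089])))*4-np.array([600,360]))
E
```

```text
side 0.085 115 [0.379  0.278  0.0886] [0.4168 0.2995 0.115 ] ((396.2301330566406, 285.263916015625), (16.90211296081543, 37.826717376708984), 70.55553436279297)
side 0.026 97 [0.3673 0.2643 0.0262] [0.4338 0.321  0.0331] ((400.3008728027344, 292.9239196777344), (52.306148529052734, 62.6895751953125), 82.16606140136719)
[258.06419517 254.19244085]
```

Call:
{"name": "move_arm", "arguments": {
  "plan": [
    {"delta_pos": [-0.0015,0.0015,0.03],"turn": [0,0,0],"fingers": 0.9},
    {"delta_pos": [-0.0015,0.0015,0.05],"turn": [0,0,0],"fingers": 0.9},
    {"delta_pos": [-0.0015,0.0015,0.065],"turn": [0,0,0],"fingers": 0.9},
    {"delta_pos": [-0.0015,0.0015,0.075],"turn": [0,0,0],"fingers": 0.9},
    {"delta_pos": [-0.0015,0.0015,0.082],"turn": [0,0,0],"fingers": 0.9},
    {"delta_pos": [-0.0015,0.0015,0.084],"turn": [0,0,0],"fingers": 0.9},
    {"delta_pos": [-0.0015,0.0015,0.084],"turn": [0,0,0],"fingers": 0.9}
  ]
}}

```text
clock: 26.82
position: [0.3979, 0.295, 0.0562]
ee_rot: [0.07, 0.998, 0.0, 0.0]
ft_force: [-0.1, -1.2, -0.4]
grip_width: 0.244
grasp_force: 31.8
```

Call:
{"name": "move_arm", "arguments": {
  "plan": [
    {"delta_pos": [0,0,0.0015],"turn": [0,0,0],"fingers": 0.9},
    {"delta_pos": [0,0,0.0015],"turn": [0,0,0],"fingers": 0.6},
    {"delta_pos": [0,0,0.0015],"turn": [0,0,0],"fingers": 0.5},
    {"delta_pos": [0,0,0.0015],"turn": [0,0,0],"fingers": 0.4},
    {"delta_pos": [0,0,-0.04],"turn": [0,0,0],"fingers": 0.35},
    {"delta_pos": [0,0,-0.09],"turn": [0,0,0],"fingers": 0.35},
    {"delta_pos": [0,0,-0.14],"turn": [0,0,0],"fingers": 0.35},
    {"delta_pos": [-0.01,-0.04,-0.14],"turn": [0,0,0],"fingers": 0.35}
  ]
}}

```text
clock: 27.82
position: [0.4032, 0.2568, 0.1997]
ee_rot: [0.068, 0.998, 0.003, 0.002]
ft_force: [0.5, -1.2, -0.4]
grip_width: 0.65
grasp_force: 0.0
```

```bash
python3 - <<'E'
from h import *
o=get_obs();print(o["position"],o["ee_rot"].round(3),o["joint_pos"].round(2))
for nm in("side","top"):
    C=camera(nm); W=cloud(C)
    t=W[(np.hypot(W[...,0]-.398,W[...,1]-.295)<.04)&(W[...,2]>.066)&(W[...,2]<.082)]
    if len(t)>4: print(nm,len(t),cv2.minAreaRect((t[:,:2]*1000).astype(np.float32)),np.percentile(t[:,2],[5,50,95]))
E
```

```text
[0.40319451 0.2567655  0.19970528] [0.068 0.998 0.003 0.002] [-1.05  0.02  0.39  1.92 -0.01  1.2   0.78]
side 64 ((399.6136779785156, 295.6830139160156), (36.42753982543945, 25.91179084777832), 0.11269073188304901) [0.06663071 0.07110075 0.07381554]
```

To row units: 1.3 rad / 4 = 0.325.

Call:
{"name": "move_arm", "arguments": {
  "plan": [
    {"delta_pos": [-0.009,-0.055,0],"turn": [0,0,0.025],"fingers": 0.35},
    {"delta_pos": [-0.018,-0.11,0],"turn": [0,0,0.05],"fingers": 0.35},
    {"delta_pos": [-0.027,-0.165,0],"turn": [0,0,0.08],"fingers": 0.35},
    {"delta_pos": [-0.036,-0.22,0],"turn": [0,0,0.11],"fingers": 0.35},
    {"delta_pos": [-0.045,-0.275,0],"turn": [0,0,0.14],"fingers": 0.35},
    {"delta_pos": [-0.054,-0.33,0],"turn": [0,0,0.17],"fingers": 0.35},
    {"delta_pos": [-0.063,-0.385,0],"turn": [0,0,0.2],"fingers": 0.35},
    {"delta_pos": [-0.072,-0.44,0],"turn": [0,0,0.23],"fingers": 0.35},
    {"delta_pos": [-0.081,-0.495,0],"turn": [0,0,0.26],"fingers": 0.35},
    {"delta_pos": [-0.09,-0.55,0],"turn": [0,0,0.29],"fingers": 0.35},
    {"delta_pos": [-0.099,-0.6,0],"turn": [0,0,0.325],"fingers": 0.35},
    {"delta_pos": [-0.103,-0.627,0],"turn": [0,0,0.325],"fingers": 0.35}
  ]
}}

```text
clock: 29.42
position: [0.4162, -0.3836, 0.1951]
ee_rot: [0.661, 0.751, -0.001, -0.0]
ft_force: [0.3, 0.4, 0.4]
grip_width: 0.649
grasp_force: 0.0
```

Call:
{"name": "move_arm", "arguments": {
  "plan": [
    {"delta_pos": [0,0,0],"turn": [0,0,0],"fingers": 0.35},
    {"delta_pos": [0,0,0],"turn": [0,0,0],"fingers": 0.35}
  ]
}}

```text
clock: 29.68
position: [0.4168, -0.3806, 0.1955]
ee_rot: [0.659, 0.752, 0.0, -0.0]
ft_force: [0.7, 0.4, 0.3]
grip_width: 0.645
grasp_force: 0.0
```

```bash
python3 - <<'E'
from h import *
from scipy.spatial.transform import Rotation as R
o=get_obs();M=R.from_quat(o["ee_rot"]).as_matrix();p=o["position"];print(p,M.round(3).tolist(),o["joint_pos"].round(2))
C=camera("side");W=cloud(C)
t=W[(np.hypot(W[...,0]-.417,W[...,1]+.379)<.04)&(W[...,2]>.022)&(W[...,2]<.034)]
print(cv2.minAreaRect((t[:,:2]*1000).astype(np.float32)))
print(M.T@(np.array([.4175,-.379,.026])-p))
E
```

```text
[ 0.41684586 -0.38063535  0.19552939] [[-0.131, 0.991, -0.0], [0.991, 0.131, 0.001], [0.001, -0.0, -1.0]] [-0.21  0.37  1.08  1.73 -0.35  1.25  1.09]
((420.8095397949219, -378.65252685546875), (31.9864501953125, 51.500003814697266), 8.146093368530273)
[0.00140637 0.00092782 0.16953017]
```

Call:
{"name": "move_arm", "arguments": {
  "plan": [
    {"delta_pos": [0.0015,0.001,0.05],"turn": [0,0,0],"fingers": 0.35},
    {"delta_pos": [0.0015,0.001,0.1],"turn": [0,0,0],"fingers": 0.35},
    {"delta_pos": [0.0015,0.001,0.14],"turn": [0,0,0],"fingers": 0.35},
    {"delta_pos": [0.0015,0.001,0.16],"turn": [0,0,0],"fingers": 0.35},
    {"delta_pos": [0.0015,0.001,0.17],"turn": [0,0,0],"fingers": 0.35},
    {"delta_pos": [0.0015,0.001,0.17],"turn": [0,0,0],"fingers": 0.5},
    {"delta_pos": [0.0015,0.001,0.17],"turn": [0,0,0],"fingers": 0.65},
    {"delta_pos": [0.0015,0.001,0.17],"turn": [0,0,0],"fingers": 0.85},
    {"delta_pos": [0.0015,0.001,0.17],"turn": [0,0,0],"fingers": 0.85},
    {"delta_pos": [0.0015,0.001,0.17],"turn": [0,0,0],"fingers": 0.85}
  ],
  "force": 40
}}

```text
clock: 30.98
position: [0.4184, -0.3803, 0.0273]
ee_rot: [0.659, 0.752, 0.0, 0.001]
ft_force: [-0.6, 1.6, 6.4]
grip_width: 0.34
grasp_force: 40.0
```

To row units: 0.375 rad / 4 = 0.0938.

Call:
{"name": "move_arm", "arguments": {
  "plan": [
    {"delta_pos": [0,0,-0.05],"turn": [0,0,0],"fingers": 0.85},
    {"delta_pos": [0,0,-0.1],"turn": [0,0,0],"fingers": 0.85},
    {"delta_pos": [0.03,0.005,-0.15],"turn": [0,0,0.0125],"fingers": 0.85},
    {"delta_pos": [0.085,0.013,-0.17],"turn": [0,0,0.025],"fingers": 0.85},
    {"delta_pos": [0.14,0.021,-0.17],"turn": [0,0,0.0375],"fingers": 0.85},
    {"delta_pos": [0.195,0.03,-0.17],"turn": [0,0,0.05],"fingers": 0.85},
    {"delta_pos": [0.25,0.038,-0.17],"turn": [0,0,0.0625],"fingers": 0.85},
    {"delta_pos": [0.305,0.046,-0.17],"turn": [0,0,0.075],"fingers": 0.85},
    {"delta_pos": [0.36,0.055,-0.17],"turn": [0,0,0.0875],"fingers": 0.85},
    {"delta_pos": [0.415,0.063,-0.17],"turn": [0,0,0.0938],"fingers": 0.85},
    {"delta_pos": [0.465,0.071,-0.17],"turn": [0,0,0.0938],"fingers": 0.85},
    {"delta_pos": [0.495,0.075,-0.17],"turn": [0,0,0.0938],"fingers": 0.85}
  ]
}}

```text
clock: 32.48
position: [0.4268, 0.1236, 0.1963]
ee_rot: [0.787, 0.617, 0.001, -0.0]
ft_force: [0.7, 0.7, -1.5]
grip_width: 0.338
grasp_force: 40.4
```

```bash
python3 - <<'E'
from h import *
from scipy.spatial.transform import Rotation as R
o=get_obs();M=R.from_quat(o["ee_rot"]).as_matrix();p=o["position"];print(p,M.round(3).tolist(),o["joint_pos"].round(2))
print(M.T@(np.array([.565,.197,.08])-p))
E
```

```text
[0.42683132 0.12361326 0.19628236] [[0.239, 0.971, 0.001], [0.971, -0.239, 0.001], [0.001, 0.0, -1.0]] [-1.08 -0.09  0.68  2.01  0.06  1.2  -0.67]
[0.10418848 0.1165662  0.11642537]
```

Call:
{"name": "move_arm", "arguments": {
  "plan": [
    {"delta_pos": [0.03,0.035,0],"turn": [0,0,0],"fingers": 0.85},
    {"delta_pos": [0.06,0.07,0],"turn": [0,0,0],"fingers": 0.85},
    {"delta_pos": [0.09,0.1,0.02],"turn": [0,0,0],"fingers": 0.85},
    {"delta_pos": [0.104,0.1165,0.06],"turn": [0,0,0],"fingers": 0.85},
    {"delta_pos": [0.104,0.1165,0.1],"turn": [0,0,0],"fingers": 0.85},
    {"delta_pos": [0.104,0.1165,0.116],"turn": [0,0,0],"fingers": 0.85},
    {"delta_pos": [0.104,0.1165,0.116],"turn": [0,0,0],"fingers": 0.85},
    {"delta_pos": [0.104,0.1165,0.116],"turn": [0,0,0],"fingers": 0.85}
  ]
}}

```text
clock: 33.48
position: [0.5663, 0.1938, 0.0819]
ee_rot: [0.788, 0.616, 0.001, 0.0]
ft_force: [0.5, 0.3, -1.7]
grip_width: 0.339
grasp_force: 40.5
```

```bash
python3 - <<'E'
from h import *
C=camera("side"); cv2.imwrite("pics/s7.png",cv2.resize(C["color"][90:240,200:350],None,fx=4,fy=4,interpolation=2)[:,:,::-1])
W=cloud(C)
t=W[(np.hypot(W[...,0]-.565,W[...,1]-.197)<.04)&(W[...,2]>.045)&(W[...,2]<.068)]
print(t.min(0),t.max(0))
for z in(.055,.003): print(np.array(proj(C,np.array([.565,.197,z])))*4-np.array([800,360]))
E
```

```text
[0.54750831 0.16497773 0.05396011] [0.57641185 0.21496593 0.06778005]
[341.36089725 299.75689873]
[341.13411656 363.41193516]
```

View pics/s7.png

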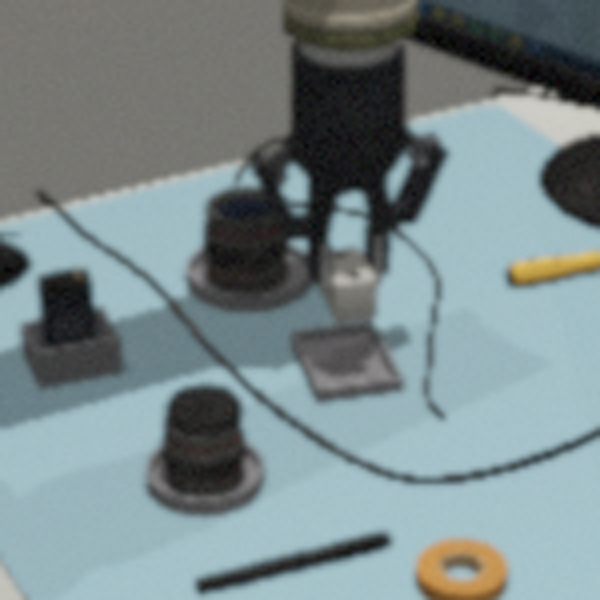

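The block hangs level at crop (350,290) over the tray (348,361), and the battery stands in its dock (70,330). I'm lowering it.

Call:
{"name": "move_arm", "arguments": {
  "plan": [
    {"delta_pos": [0.003,0,0.02],"turn": [0,0,0],"fingers": 0.85},
    {"delta_pos": [0.003,0,0.035],"turn": [0,0,0],"fingers": 0.85},
    {"delta_pos": [0.003,0,0.045],"turn": [0,0,0],"fingers": 0.85},
    {"delta_pos": [0.003,0,0.05],"turn": [0,0,0],"fingers": 0.85},
    {"delta_pos": [0.003,0,0.051],"turn": [0,0,0],"fingers": 0.85},
    {"delta_pos": [0.003,0,0.051],"turn": [0,0,0],"fingers": 0.85}
  ]
}}

```text
clock: 34.28
position: [0.5654, 0.1961, 0.0303]
ee_rot: [0.788, 0.616, -0.001, -0.001]
ft_force: [-12.8, -3.2, 22.1]
grip_width: 0.338
grasp_force: 43.2
```

Call:
{"name": "move_arm", "arguments": {
  "plan": [
    {"delta_pos": [0,0,-0.001],"turn": [0,0,0],"fingers": 0.85},
    {"delta_pos": [0,0,-0.001],"turn": [0,0,0],"fingers": 0.85}
  ]
}}

```text
clock: 34.52
position: [0.5663, 0.1964, 0.0304]
ee_rot: [0.788, 0.616, 0.0, -0.0]
ft_force: [-2.2, -1.5, 6.3]
grip_width: 0.338
grasp_force: 41.5
```

```bash
python3 - <<'E'
from h import *
o=get_obs();print(o["position"],o["ft_force"])
C=camera("side"); cv2.imwrite("pics/s8.png",cv2.resize(C["color"][140:200,250:320],None,fx=8,fy=8,interpolation=2)[:,:,::-1])
E
```

```text
[0.56633281 0.19641572 0.03036903] [-2.21067956 -1.45062571  6.29502851]
```

View pics/s8.png

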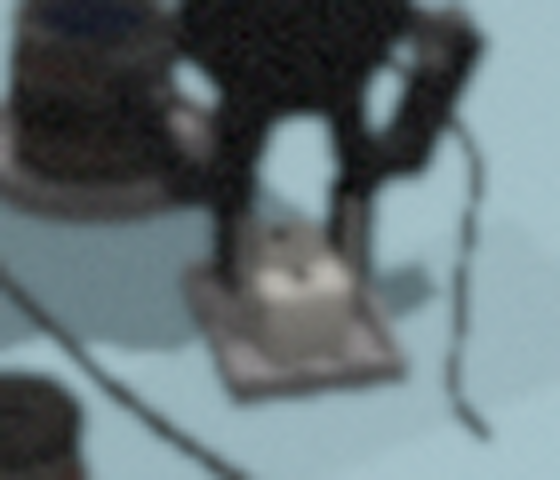

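The block sits inside the tray (crop (295,300), tray walls around it) with its floor contact relaxed. I'm releasing it and rising.

Call:
{"name": "move_arm", "arguments": {
  "plan": [
    {"delta_pos": [0,0,0],"turn": [0,0,0],"fingers": 0.6},
    {"delta_pos": [0,0,0],"turn": [0,0,0],"fingers": 0.5},
    {"delta_pos": [0,0,0],"turn": [0,0,0],"fingers": 0.45},
    {"delta_pos": [0,0,0],"turn": [0,0,0],"fingers": 0.45},
    {"delta_pos": [0,0,-0.04],"turn": [0,0,0],"fingers": 0.45},
    {"delta_pos": [0,0,-0.09],"turn": [0,0,0],"fingers": 0.45},
    {"delta_pos": [0,0,-0.15],"turn": [0,0,0],"fingers": 0.45},
    {"delta_pos": [0,0,-0.2],"turn": [0,0,0],"fingers": 0.45},
    {"delta_pos": [-0.05,0,-0.22],"turn": [0,0,0],"fingers": 0.45},
    {"delta_pos": [-0.1,0,-0.22],"turn": [0,0,0],"fingers": 0.45},
    {"delta_pos": [-0.15,0,-0.22],"turn": [0,0,0],"fingers": 0.45},
    {"delta_pos": [-0.15,0,-0.22],"turn": [0,0,0],"fingers": 0.45}
  ]
}}

```text
clock: 36.08
position: [0.5293, 0.0465, 0.2505]
ee_rot: [0.79, 0.613, 0.001, -0.0]
ft_force: [0.3, 0.8, -0.3]
grip_width: 0.55
grasp_force: 0.0
```

```bash
python3 - <<'E'
from h import *
for nm in("side","top"):
    C=camera(nm); W=cloud(C)
    for n,x,y,h,r in(("large",.564,.341,.066,.05),("bat",.398,.295,.073,.04),("block",.566,.197,.033,.05),("cap",.418,.119,.063,.04)):
        t=W[(np.hypot(W[...,0]-x,W[...,1]-y)<r)&(W[...,2]>h-.006)&(W[...,2]<h+.01)]
        if len(t)>4:
            a=cv2.minAreaRect((t[:,:2]*1000).astype(np.float32)); print(nm,n,len(t),np.round(a[0],1),np.round(a[1],1),round(a[2]),np.percentile(t[:,2],[5,50,95]).round(4))
    if nm=="side":cv2.imwrite("pics/s9.png",cv2.resize(C["color"][120:240,180:330],None,fx=4,fy=4,interpolation=2)[:,:,::-1])
E
```

```text
side large 139 [564.3 339.7] [65.2 56.4] 63 [0.0603 0.0635 0.0673]
side bat 60 [399.5 293. ] [35.8 26.9] 4 [0.0684 0.0715 0.0738]
side block 122 [567.6 194.9] [55.3 30.6] 76 [0.0283 0.0323 0.035 ]
side cap 180 [420.  116.6] [50.4 48. ] 76 [0.0579 0.0605 0.0632]
top large 195 [558.4 341.1] [58.2 59.3] 29 [0.0605 0.0642 0.0719]
top bat 73 [395.3 295.8] [20.7 34.8] 88 [0.0677 0.0735 0.0802]
top block 131 [563.6 198.4] [51.6 30.7] 75 [0.0283 0.0335 0.0404]
top cap 39 [412.8 135.9] [35.9 12.5] 4 [0.0586 0.0627 0.0678]
```

View pics/s9.png

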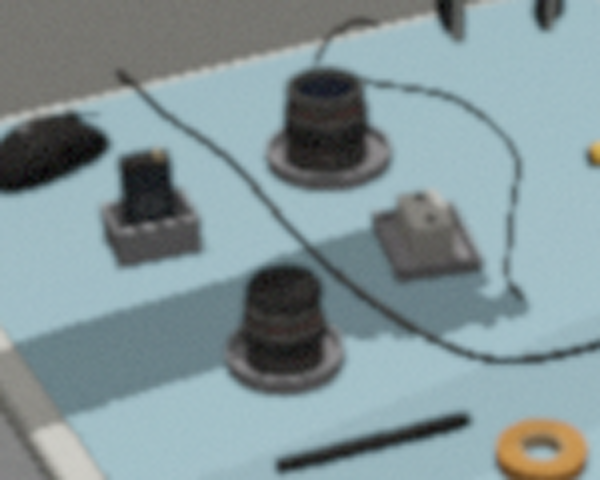

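All of it is in place: capped small lens (285,320), large lens (328,120), battery in the dock (150,205) and block in the tray (427,230). I'm handing in.

```bash
python3 -c "
from workcell import hand_in
print(hand_in())"
```

```text
the job is handed in; nothing more can be done
None
```

The job is handed in at about 36 s on the clock: both lenses, the battery and the block stand in their holders, the cap lies flat on the small lens, and the last pictures show everything released, but the hand-in returned no verdict.

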